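# Press home the brass rivet cap on the red leather piece

### The job

Three leather pieces lie on stone setting blocks, each with a brass and a black rivet cap standing proud. With your fingertips, gently press the brass cap of the dark red piece straight down until it is fully home on the leather, then withdraw. Do not lift, knock or shift the blocks, and leave all the other caps, the other pieces and the tools on the bench alone.

Things in the scene. Friction and masses are not known exactly. Their poses are not given: they have to be found in the camera images.
- red_piece: the workpiece: loose grey stone setting block 120 (x) x 70 (y) x 30 (z) mm, about 0.7 kg, with a 4 mm thick waisted dark red leather tab on its top (leather surface 34 mm above the table) and two rivet caps. Origin: centre of the block's underside, z up. In its frame the brass cap is at x = +32 mm, the black cap at x = -32 mm, both y = 0. May lie at any yaw
- red_brass (a joint): how far the brass cap of the dark red piece is pushed down, m: 0 to 0.0015 at the start (proud), 0.009 when its underside lies on the leather (hard stop). It moves straight down, yields at about 4 N of steady push at any depth, and stays where it is left (no spring)
- red_black (a joint): how far the black cap of the dark red piece is pushed down, m: 0 to 0.0015 at the start (proud), 0.009 when its underside lies on the leather (hard stop). It moves straight down, yields at about 4 N of steady push at any depth, and stays where it is left (no spring)
- dark_piece: a bystander, not to be touched: loose grey stone setting block 120 (x) x 70 (y) x 30 (z) mm, about 0.7 kg, with a 4 mm thick waisted dark blue leather tab on its top (leather surface 34 mm above the table) and two rivet caps. Origin: centre of the block's underside, z up. In its frame the brass cap is at x = +32 mm, the black cap at x = -32 mm, both y = 0. May lie at any yaw
- dark_brass (a joint): how far the brass cap of the dark blue piece is pushed down, m: 0 to 0.0015 at the start (proud), 0.009 when its underside lies on the leather (hard stop). It moves straight down, yields at about 4 N of steady push at any depth, and stays where it is left (no spring)
- dark_black (a joint): how far the black cap of the dark blue piece is pushed down, m: 0 to 0.0015 at the start (proud), 0.009 when its underside lies on the leather (hard stop). It moves straight down, yields at about 4 N of steady push at any depth, and stays where it is left (no spring)
- cream_piece: a bystander, not to be touched: loose grey stone setting block 120 (x) x 70 (y) x 30 (z) mm, about 0.7 kg, with a 4 mm thick waisted cream white leather tab on its top (leather surface 34 mm above the table) and two rivet caps. Origin: centre of the block's underside, z up. In its frame the brass cap is at x = +32 mm, the black cap at x = -32 mm, both y = 0. May lie at any yaw
- cream_brass (a joint): how far the brass cap of the cream white piece is pushed down, m: 0 to 0.0015 at the start (proud), 0.009 when its underside lies on the leather (hard stop). It moves straight down, yields at about 4 N of steady push at any depth, and stays where it is left (no spring)
- cream_black (a joint): how far the black cap of the cream white piece is pushed down, m: 0 to 0.0015 at the start (proud), 0.009 when its underside lies on the leather (hard stop). It moves straight down, yields at about 4 N of steady push at any depth, and stays where it is left (no spring)
- red_brass_top (a point): centre of the flat top of the brass-coloured rivet cap on the red piece, moving with the cap; cap 20 mm across, 4 mm thick, on a thin 6 mm steel post; top about 47 mm above the table when proud, 38 mm when home; z up
- red_black_top (a point): centre of the flat top of the black rivet cap on the red piece, moving with the cap; cap 20 mm across, 4 mm thick, on a thin 6 mm steel post; top about 47 mm above the table when proud, 38 mm when home; z up
- hammer: bystander: hammer with wooden handle, about 280 mm long, lying beyond the pieces; origin on its underside
- cutter: bystander: yellow plastic snap-blade cutter, 123 x 18 x 12 mm, lying flat; origin on its underside
- tube: bystander: blue lighter with steel end, 92 x 22 x 12 mm, lying flat; origin on its underside
- glue: bystander: small glue jar with white cap, 50 mm across, 60 mm high, standing; origin at the centre of its underside
- awl: bystander: awl with wooden handle, about 140 mm long, lying flat; origin on its underside
- offcut: bystander: loose dark red leather offcut, L shaped, about 57 x 45 mm, 4 mm thick, no rivets; origin on its underside
Things that resemble listed ones, but are neither listed nor needed, are in the scene too. What is shaped like the red_piece but orange or turquoise is not meant.

How it is judged (in metres and radians):
On the way:
1. the brass cap of the red piece is pressed home by the fingers (value of joint red_brass above 0.007 m and contact force between the fingers and red_piece above 0.3 N).
At the end, for the whole second after the job is handed in: The red piece's brass cap is at least 7 mm of its 9 mm down, the five other caps less than 3.5 mm down, the red piece still flat and at rest, and it and every bystander within 20 mm of where it began; the fingers are clear (value of joint red_brass above 0.007 m and value of joint each of red_black, dark_brass, dark_black, cream_brass, cream_black below 0.0035 m and distance of each of red_piece, dark_piece, cream_piece, hammer, cutter, tube, glue, awl, offcut from where it was at the start of the episode below 0.02 m and angle between red_piece's own z axis and vertical below 0.05 rad and linear speed of red_piece below 0.01 m/s); the robot touches nothing.
It fails at once if the red piece is pressed with more than 30 N (contact force between the fingers and red_piece above 30 N).
It fails at once if the red piece is lifted, tipped or shifted (distance of red_piece from where it was at the start of the episode above 0.02 m or height (world z) of red_piece above 0.008 m or angle between red_piece's own z axis and vertical above 0.15 rad).
It fails at once if another rivet cap is pressed down (3.5 mm or more) (value of joint any of red_black, dark_brass, dark_black, cream_brass, cream_black above 0.0035 m).
It fails at once if the fingers lean on another piece (over 3 N) (contact force between the fingers and dark_piece above 3 N or contact force between the fingers and cream_piece above 3 N).
It fails at once if a bystander is moved more than 20 mm (distance of any of dark_piece, cream_piece, hammer, cutter, tube, glue, awl, offcut from where it was at the start of the episode above 0.02 m).
It also fails if it takes over 27 s, if anything falls off the work surface, if the arm or the gripper's body presses on something with over 40 N, if the wrist force passes 120 N, or if a joint passes its speed limit or range.

### The arm

A 6-joint arm with a two-finger parallel gripper is mounted at the origin on the work surface. World frame = base frame: x ahead of the robot, y to its left, z up, the work surface at z = 0. Lengths are in mm, angles in degrees, forces in N, time in s.
With the tool pointing down it reaches from about 300 to 850 mm from the base axis. Payload 4.2 kg.
Tool frame: the origin (TCP) lies between the finger pads; the fingertips stand 11 mm ahead of it and the grasp point (between the pads) lies 8 mm behind it (env.tips_ahead is the distance from the TCP to the fingertips, in mm); z points along the fingers, y is the line along which they close (so a half turn about z gives the same grasp; the last joint's range is limited). The gripper opens to 91 mm and grips with 3 to 60 N. Pads are 32 mm wide; open, the fingers measure 118 mm over their backs; the gripper's body (76 mm by 178 mm) begins 60 mm behind the grasp point.
Start: joints at [68.297, 18.312, 89.639, -0, 72.044, -1.146], TCP at [201.916, 538.401, 188.676] pointing down, gripper open.
Joint ranges: [-177.97, 177.97], [-48.28, 115.42], [12.27, 149.76], [-77.06, 257.06], [2.81, 150.46], [-146.56, 146.56]. Speed limits (degrees/s): [147.25, 147.25, 180, 180, 180, 180].

### API

Orientations are given as [roll, pitch, yaw] about the fixed x, y, z axes, in that order (R = Rz(yaw) Ry(pitch) Rx(roll)).
In Python, from workcell import env, cams gives the robot as it stands.
- The arm moves only by the tool step_arm, never from a script. Its arguments are lists of equal length, an entry for each row: "linear": the shift along the tool's x, y, z in units of 30 cm (1.0 is 30 cm), a list of three; "turn": the turn about the tool's z in units of 360 degrees (1.0 is 360 degrees). In form: {"linear": [[tx, ty, tz], ...], "turn": [turn, ...]}. A call has 1 to 20 rows; each row is the pose to reach, as a shift and turn from the pose commanded when the call began, along the tool's axes at that moment, turning the shorter way round; what a row does not reach only later rows make up. A row lasts 1/8 s, in which the tool goes at most 62.5 mm and 10.7 degrees, less where a joint would pass 70% of its speed; a pose out of reach is approached as far as the arm can. A call with a number of a shift or a turn outside -1 to 1 is refused whole. A call with a gripper value outside its range is refused whole. "fingers" is the closure, from -1 (fully open) to 1 (shut), so that 0 is half open, set as the call begins (left out, the last holds). The fingers move at their own pace and stop on an object; "force" is the grip in N (left out, the last holds). Time passes only in rows, so rows that repeat a pose let the fingers close. It gives the time, the measured TCP pose, the force, the opening and the grip force at its end, in the units of the state.
- env.state(): the state, without advancing time (a new reading comes with each control period).
- cams.grab_frame(name): name is "scene" or "top"; returns a dict with "color" (480x640x3 uint8, blue, green, red), "fx", "fy", "cx", "cy" (pixels), "extrinsics" (4x4, takes a point from camera to world coordinates). Camera axes: x right, y down, z forward; pixel columns grow to the right and rows downward; lengths in mm; the calibration is good to about 2 mm. A picture is of the moment at which its call begins. There is no depth.
- env.job_done(): hands the job in; it is judged then, once.
The state is a dict: "time_s": time; "qpos": joint angles; "qvel": joint speeds; "effort": joint torques, N m; "ee_pos": TCP position; "ee_rot": TCP orientation; "force": force on the tool from outside, world axes, zero at the start; "torque": the same for the moment, N m; "gripper_width": finger opening in mm; "gripper_force": force on a finger pad.
Only numpy, scipy, OpenCV 4.12 (cv2) and the standard library are available. Lean on these libraries where they do the work, as an engineer would, in place of code of your own. Each camera call takes 0.05 s, during which the arm holds its last target. There are 200 camera calls.

## Working session

There is one attempt and no reset: what is moved stays moved. The work goes in short steps, Python scripts to look and compute and a tool call to move; the robot and the scene stay as the last step left them, time stands still between calls to the robot, and variables do not carry over. Pictures are saved under pics/ and viewed, at most 10 in all, crops included, and the job is handed in when it is done.

Besides the shell and the picture viewer there is one more tool, called by a JSON object that holds its "method" and its "body". step_arm: Moves the arm, as the interface text tells. Its arguments: {"type":"object","properties":{"linear":{"type":"array"},"turn":{"type":"array"},"fingers":{"type":"number"},"force":{"type":"number"}},"required":["linear","turn"]}

```bash
mkdir -p pics; python3 - <<'E'
from workcell import env,cams
import cv2
for n in("scene","top"):
    f=cams.grab_frame(n); cv2.imwrite(f"pics/{n}0.png",f["color"]); print(n,f["fx"],f["cx"],f["cy"],f["extrinsics"].round(3).tolist() if hasattr(f["extrinsics"],"round") else f["extrinsics"])
s=env.state();print(s["ee_pos"],s["ee_rot"],s["gripper_width"],s["force"],s["time_s"])
E
```

```text
scene 460.1353052179863 320.94961614582394 228.96609688980067 [[0.618, 0.502, -0.604, 1152.512], [0.786, -0.387, 0.483, -650.511], [0.009, -0.773, -0.634, 720.536], [0.0, 0.0, 0.0, 1.0]]
top 559.2701455041284 321.77911277969434 240.95968814428116 [[-0.014, -0.992, 0.126, 324.833], [-1.0, 0.016, 0.018, -154.92], [-0.019, -0.125, -0.992, 1481.147], [0.0, 0.0, 0.0, 1.0]]
[201.72521024 537.92549719 187.91673402] [-1.79910466e+02 -2.78692839e-03  1.59441159e+02] 91.5807254512518 [-0.09240214 -0.41344144 -0.61617441] 0.1
```

View pics/top0.png

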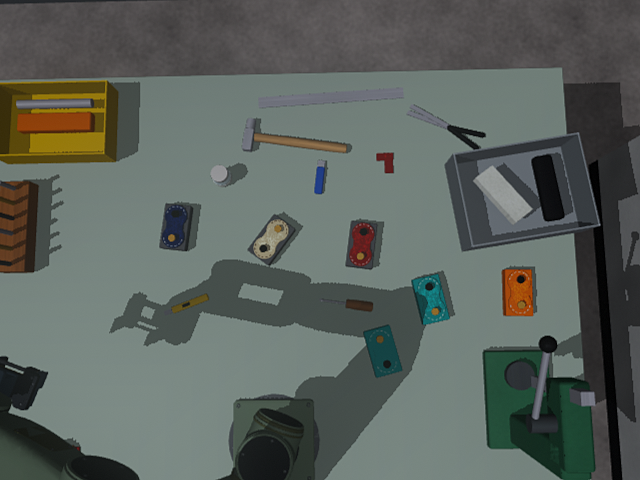

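View pics/scene0.png

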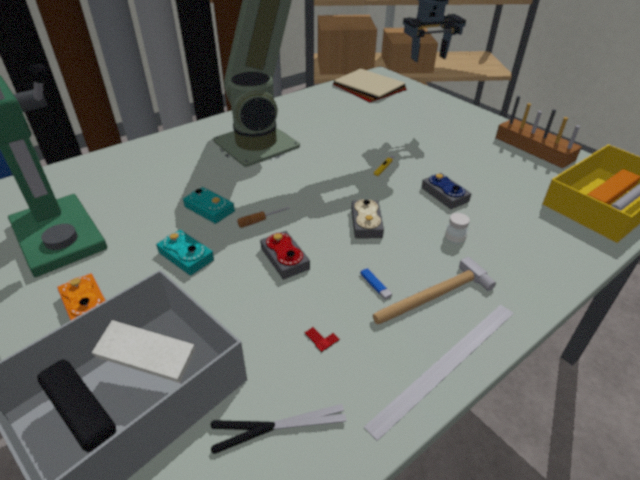

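Top view: the red piece is at about (363,244), with its black cap near (364,231) and brass cap near (360,258). In the scene view the brass cap is near (284,238). Next I'll measure the caps by colour.

```bash
cat > h.py <<'E'
import numpy as np,cv2
def ray(f,u,v):
    E=np.array(f["extrinsics"]);d=E[:3,:3]@[(u-f["cx"])/f["fx"],(v-f["cy"])/f["fy"],1];return E[:3,3],d
def onz(f,u,v,z):
    o,d=ray(f,u,v);return o+d*(z-o[2])/d[2]
E
python3 - <<'E'
from workcell import env,cams
from h import *
roi={"top":(335,212,60,62),"scene":(255,222,60,60)}
for n in roi:
    f=cams.grab_frame(n);x,y,w,h=roi[n];c=f["color"][y:y+h,x:x+w];H=cv2.cvtColor(c,cv2.COLOR_BGR2HSV)
    ms={"brass":cv2.inRange(H,(11,110,110),(28,255,255)),"black":cv2.inRange(c,(0,0,0),(45,45,45)),"red":cv2.inRange(H,(0,150,70),(6,255,255))|cv2.inRange(H,(174,150,70),(180,255,255))}
    for k,m in ms.items():
        nn,_,st,ce=cv2.connectedComponentsWithStats(m)
        for i in range(1,nn):
            if st[i,4]>25:
                u,v=ce[i]+(x,y);print(n,k,st[i],(u,v),onz(f,u,v,34 if k=="red" else 46.5).round(1))
    cv2.imwrite(f"pics/c{n}.png",cv2.resize(c,None,fx=8,fy=8,interpolation=0))
E
python3 -c "
import cv2,numpy as np
a=cv2.imread('pics/ctop.png');b=cv2.imread('pics/cscene.png');a=cv2.resize(a,(390,400),interpolation=0);b=cv2.resize(b,(390,400),interpolation=0);cv2.imwrite('pics/cc.png',np.hstack([a,b]))"
```

```text
top brass [22 40  7  8 40] (np.float64(359.65), np.float64(255.8)) [ 466.3 -226.5   46.5]
top black [25 16  7  7 41] (np.float64(363.219512195122), np.float64(231.14634146341464)) [ 530.2 -237.2   46.5]
top red [ 15  11  24  43 565] (np.float64(361.1327433628319), np.float64(244.1557522123894)) [ 497.9 -231.7   34. ]
scene brass [18 11  9  6 45] (np.float64(277.3777777777778), np.float64(235.84444444444443)) [ 469.  -231.    46.5]
scene black [32 29  7  6 28] (np.float64(290.2142857142857), np.float64(253.25)) [ 534.6 -241.7   46.5]
scene red [ 12  13  34  30 533] (np.float64(284.1144465290807), np.float64(249.2514071294559)) [ 504.  -237.2   34. ]
```

View pics/cc.png

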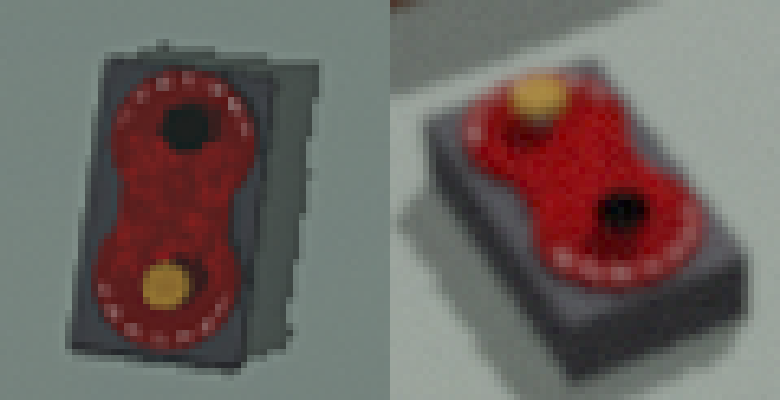

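The two views agree to about 5 mm, which puts the brass cap at roughly (467.5, -229). Its black neighbour is 64 mm further away from the robot. I'll close the fingers and travel at height.

{"method": "step_arm", "body": {"linear": [[-0.8,-0.96,0],[-0.8,-0.96,0],[-0.8,-0.96,0],[-0.8,-0.96,0],[-0.8,-0.96,0],[-0.8,-0.96,0],[-0.8,-0.96,0],[-0.8,-0.96,0]], "turn": [0,0,0,0,0,0,0,0], "fingers": 1, "force": 10}}

```text
time_s: 1.2
ee_pos: [325.5, 184.7, 188.7]
ee_rot: [180.0, -0.0, 159.4]
force: [0.5, 0.5, 0.4]
gripper_width: 14.2
gripper_force: 0.0
```

{"method": "step_arm", "body": {"linear": [[-0.8,-0.97,0],[-0.8,-0.97,0],[-0.8,-0.97,0],[-0.8,-0.97,0],[-0.8,-0.97,0],[-0.8,-0.97,0],[-0.8,-0.97,0],[-0.8,-0.97,0],[-0.8,-0.97,0]], "turn": [0,0,0,0,0,0,0,0,0]}}

```text
time_s: 2.33
ee_pos: [448.0, -170.2, 188.5]
ee_rot: [180.0, -0.0, 159.6]
force: [-0.1, 0.5, -0.3]
gripper_width: 0.5
gripper_force: 0.0
```

{"method": "step_arm", "body": {"linear": [[-0.128,-0.155,0.1],[-0.128,-0.155,0.2],[-0.128,-0.155,0.33],[-0.128,-0.155,0.33],[-0.128,-0.155,0.33],[-0.128,-0.155,0.33]], "turn": [0,0,0,0,0,0]}}

```text
time_s: 3.08
ee_pos: [468.9, -229.4, 91.6]
ee_rot: [-180.0, 0.2, 159.5]
force: [0.4, -0.6, 0.2]
gripper_width: 0.4
gripper_force: 0.0
```

```bash
python3 - <<'E'
from workcell import env,cams
from h import *
s=env.state();p=np.array(s["ee_pos"]);print(p,s["force"],s["gripper_width"])
ims=[]
for n in("top","scene"):
    f=cams.grab_frame(n);E=np.array(f["extrinsics"]);t=p-[0,0,11]
    q=E[:3,:3].T@(t-E[:3,3]);u=q[:2]/q[2]*f["fx"]+[f["cx"],f["cy"]];print(n,"tip px",u)
    q=E[:3,:3].T@(np.array([p[0],p[1],46.5])-E[:3,3]);w=q[:2]/q[2]*f["fx"]+[f["cx"],f["cy"]];print("below px",w)
    x,y=(u-32).astype(int);print("roi",x,y);ims.append(cv2.resize(f["color"][y:y+72,x:x+65],(390,432),interpolation=0))
cv2.imwrite("pics/d.png",np.hstack(ims))
E
```

```text
[ 468.93333606 -229.3874154    91.55252629] [ 0.35079026 -0.6397701   0.18033065] 0.44420962959026766
top tip px [361.4248757 253.3893941]
below px [360.75215737 254.75434637]
roi 329 221
scene tip px [277.15071188 223.82926969]
below px [277.92505558 235.54557251]
roi 245 191
```

View pics/d.png

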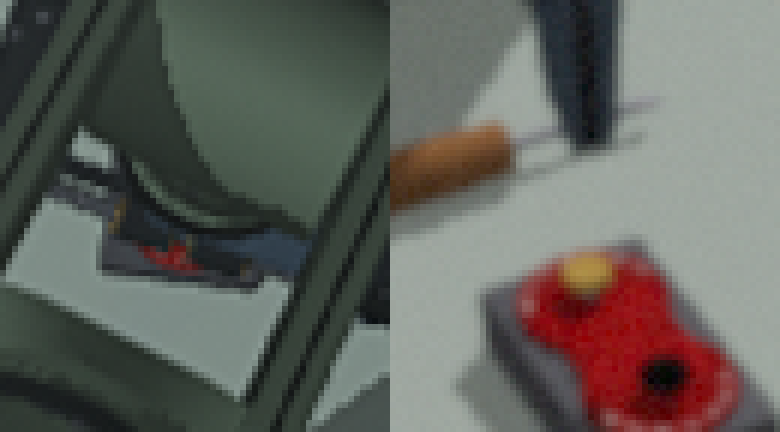

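```bash
python3 - <<'E'
from workcell import env,cams
from h import *
print(env.tips_ahead)
s=env.state();p=np.array(s["ee_pos"]);print(p,s["ee_rot"],s["qvel"])
f=cams.grab_frame("scene");E=np.array(f["extrinsics"])
for z in(47,80.5,91.5,110,150):
    q=E[:3,:3].T@(np.array([p[0],p[1],z])-E[:3,3]);print(z,q[:2]/q[2]*f["fx"]+[f["cx"],f["cy"]],q[2])
cv2.imwrite("pics/e.png",cv2.resize(f["color"][150:260,230:330],(600,590),interpolation=cv2.INTER_CUBIC)[:, :])
E
```

```text
11.0
[ 468.5219815 -229.4391895   91.066216 ] [-1.79986045e+02  1.60128729e-01  1.59469250e+02] [-0.17533235  0.37603012  0.43246018  0.04427616 -0.15755127  0.04728421]
47 [277.79305605 235.29336236] 1043.555423509733
80.5 [277.02872587 223.76482207] 1022.3174978331168
91.5 [276.7707784  219.87415045] 1015.3438505960189
110 [276.32887356 213.20881397] 1003.6154438790817
150 [275.33718038 198.25091343] 978.2567266532714
```

View pics/e.png

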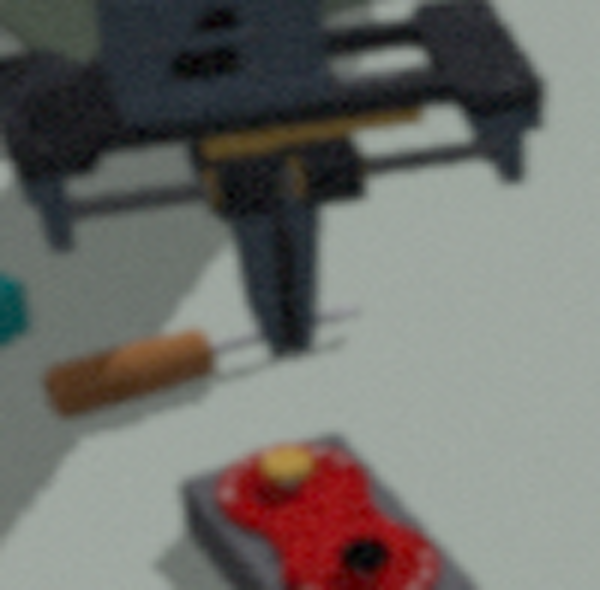

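The scene view shows the fingertips at about (278,216), but I predicted (277,224), so they look 8 px too high. I'll check this against the start pictures, where the fingers were open, before descending.

```bash
python3 - <<'E'
from workcell import env,cams
from h import *
ims=[]
R=lambda yaw:np.array([[np.cos(yaw),np.sin(yaw),0],[np.sin(yaw),-np.cos(yaw),0],[0,0,-1]])
def proj(f,X):
    E=np.array(f["extrinsics"]);q=E[:3,:3].T@(X-E[:3,3]);return q[:2]/q[2]*f["fx"]+[f["cx"],f["cy"]]
r=R(np.radians(159.44))
f=cams.grab_frame("scene");im=cv2.imread("pics/scene0.png");im=cv2.resize(im[0:80,380:500],None,fx=6,fy=6,interpolation=cv2.INTER_CUBIC)
f2=cams.grab_frame("scene");im2=cv2.resize(f2["color"][150:250,230:330],None,fx=6,fy=6,interpolation=cv2.INTER_CUBIC)
def draw(im,p,off,ws):
    for w in ws:
        for x in(-16,16):
            for z,c in((11,(0,0,255)),(-8,(0,255,255)),(-68,(0,255,0))):
                u=(proj(f,p+r@[x,w,z])-off+.5)*6;cv2.circle(im,tuple(int(a) for a in u),3,c,-1)
draw(im,np.array([201.9,538.4,188.7]),(380,0),(-45.7,45.7,-59,59))
draw(im2,np.array(env.state()["ee_pos"]),(230,150),(-13,13))
cv2.imwrite("pics/f.png",np.hstack([cv2.resize(im,(480,320)),cv2.resize(im2,(320,320))]))
E
```

```text
(no output)
```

View pics/f.png

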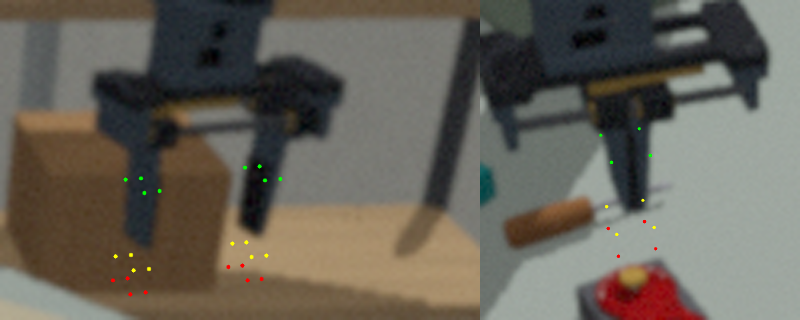

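{"method": "step_arm", "body": {"linear": [[0,0,0.04],[0,0,0.09],[0,0,0.09],[0,0,0.09]], "turn": [0,0,0,0]}}

```text
time_s: 3.82
ee_pos: [467.6, -229.3, 62.3]
ee_rot: [180.0, -0.0, 159.4]
force: [0.3, -0.1, 0.3]
gripper_width: 0.5
gripper_force: 0.0
```

```bash
python3 - <<'E'
from workcell import env,cams
from h import *
s=env.state();print(s["ee_pos"],s["force"])
f=cams.grab_frame("scene");a=f["color"][180:270,230:320];g=cams.grab_frame("top");b=g["color"][200:300,310:410]
cv2.imwrite("pics/g.png",np.hstack([cv2.resize(a,(450,450),interpolation=cv2.INTER_CUBIC),cv2.resize(b,(350,450),interpolation=cv2.INTER_CUBIC)]))
E
```

```text
[ 467.63911968 -229.28719986   62.28631998] [ 0.29429457 -0.09535576  0.33461862]
```

View pics/g.png

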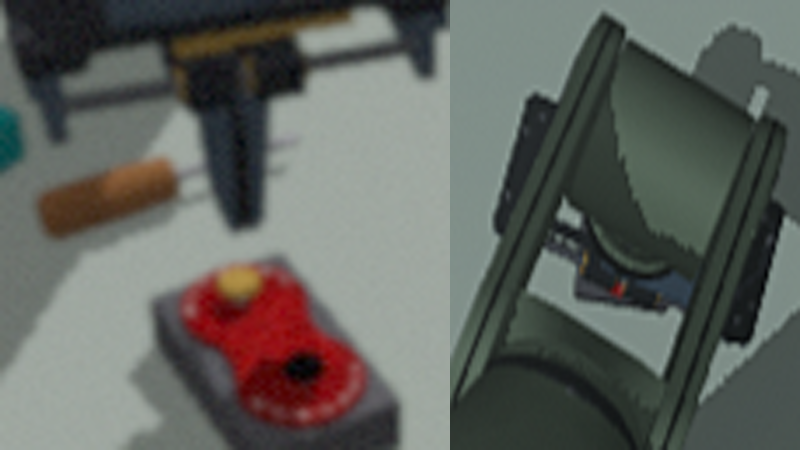

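```bash
python3 - <<'E'
from workcell import cams
from h import *
g=cams.grab_frame("top");f=cams.grab_frame("scene")
for z in(130,150,180,210): print(z,onz(g,363.6,248.6,z).round(0))
# scene body end features: left foot (245,207.5), right foot (315,194.5) if feet at +-80ish
for z in(50,65,80,95): print(z,onz(f,278,224.5,z).round(0))
E
```

```text
130 [ 475. -232.  130.]
150 [ 473. -231.  150.]
180 [ 470. -229.  180.]
210 [ 467. -228.  210.]
50 [ 440. -209.   50.]
65 [ 456. -219.   65.]
80 [ 471. -229.   80.]
95 [ 487. -239.   95.]
```

The top view confirms x and y to a few mm, so the tips really do sit higher than predicted. I'll creep down and watch the force.

{"method": "step_arm", "body": {"linear": [[0,0,0.007],[0,0,0.014],[0,0,0.02],[0,0,0.02]], "turn": [0,0,0,0]}}

```text
time_s: 4.53
ee_pos: [467.5, -229.2, 56.4]
ee_rot: [180.0, -0.0, 159.4]
force: [-0.1, 0.2, -0.5]
gripper_width: 0.1
gripper_force: 0.0
```

{"method": "step_arm", "body": {"linear": [[0,0,0.005],[0,0,0.01],[0,0,0.01]], "turn": [0,0,0]}}

```text
time_s: 4.9
ee_pos: [467.5, -229.2, 53.5]
ee_rot: [180.0, -0.0, 159.4]
force: [-0.7, -0.2, 0.1]
gripper_width: 0.6
gripper_force: 0.0
```

{"method": "step_arm", "body": {"linear": [[0,0,0.006],[0,0,0.012],[0,0,0.018],[0,0,0.018]], "turn": [0,0,0,0]}}

```text
time_s: 5.4
ee_pos: [467.5, -229.2, 48.0]
ee_rot: [180.0, -0.0, 159.4]
force: [-0.3, 0.2, 0.4]
gripper_width: 0.7
gripper_force: 0.0
```

```bash
python3 - <<'E'
from workcell import env,cams
from h import *
s=env.state();print(s["ee_pos"],s["force"])
f=cams.grab_frame("scene");a=f["color"][190:270,240:320]
cv2.imwrite("pics/i.png",cv2.resize(a,(560,560),interpolation=cv2.INTER_CUBIC))
E
```

```text
[ 467.52394312 -229.21527545   48.02777221] [-0.28950886  0.1640918   0.36824162]
```

View pics/i.png

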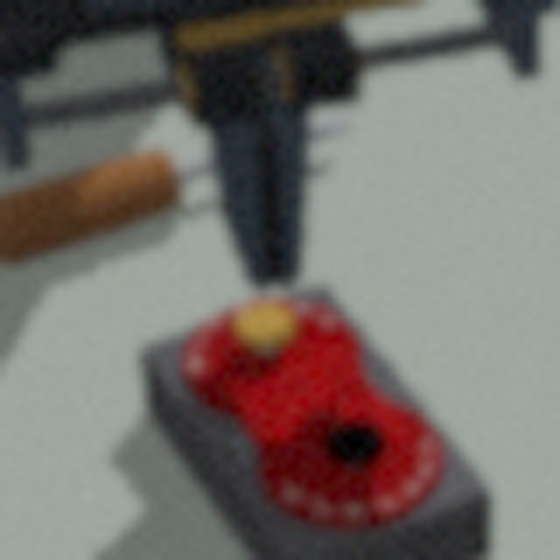

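Tip is now near (279,230) and the cap top near (278,236), with still no contact. I'll check the top view for where the finger lies relative to the block.

```bash
python3 - <<'E'
from workcell import env,cams
from h import *
g=cams.grab_frame("top");E=np.array(g["extrinsics"]);x0,y0=320,215
im=cv2.resize(g["color"][y0:y0+70,x0:x0+90],None,fx=8,fy=8,interpolation=cv2.INTER_CUBIC)
def pt(X,c):
    q=E[:3,:3].T@(np.array(X,float)-E[:3,3]);u=(q[:2]/q[2]*g["fx"]+[g["cx"],g["cy"]]-[x0,y0]+.5)*8;cv2.circle(im,tuple(int(a) for a in u),4,c,-1)
p=env.state()["ee_pos"];a=np.radians(159.44);ty=np.array([np.sin(a),-np.cos(a),0]);tx=np.array([np.cos(a),np.sin(a),0])
pt([467.5,-229,46.5],(0,255,255))
for s in(-1,1):
    for t in(-1,1):
        b=np.array(p)+89*s*ty+38*t*tx
        pt([b[0],b[1],p[2]+68],(0,0,255)); pt([b[0],b[1],p[2]+95],(0,255,0)); pt([b[0]-27,b[1]+19,p[2]+68],(255,0,255))
cv2.imwrite("pics/j.png",im)
E
```

```text
(no output)
```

View pics/j.png

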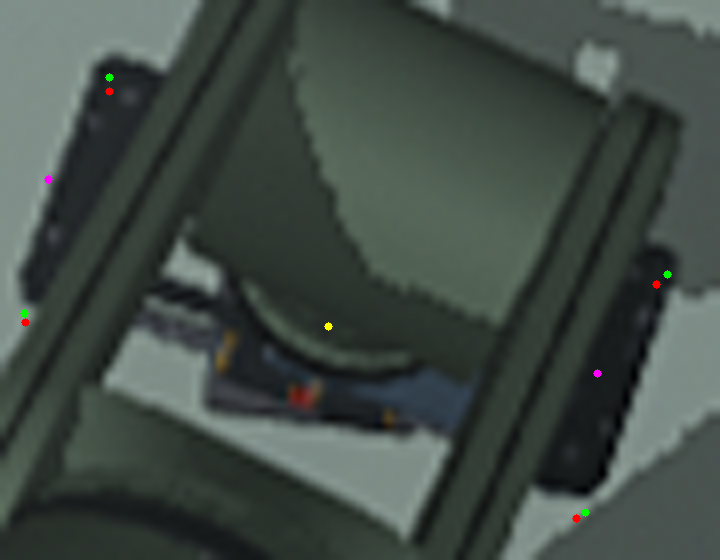

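The body corners match the x, y I aimed for (and a higher z). The cap is under the tool, so I'll keep descending.

{"method": "step_arm", "body": {"linear": [[0,0,0.006],[0,0,0.012],[0,0,0.018],[0,0,0.018]], "turn": [0,0,0,0]}}

```text
time_s: 6.0
ee_pos: [467.5, -229.2, 42.6]
ee_rot: [180.0, -0.0, 159.4]
force: [0.1, 0.0, -0.2]
gripper_width: 0.2
gripper_force: 0.0
```

{"method": "step_arm", "body": {"linear": [[0,0,0.006],[0,0,0.012],[0,0,0.018],[0,0,0.018]], "turn": [0,0,0,0]}}

```text
time_s: 6.5
ee_pos: [467.5, -229.2, 37.2]
ee_rot: [180.0, -0.0, 159.4]
force: [0.1, 0.7, 0.4]
gripper_width: 0.8
gripper_force: 0.0
```

{"method": "step_arm", "body": {"linear": [[0,0,0.006],[0,0,0.012],[0,0,0.012]], "turn": [0,0,0]}}

```text
time_s: 6.88
ee_pos: [467.6, -229.2, 33.6]
ee_rot: [180.0, -0.0, 159.4]
force: [-0.6, -0.2, 0.9]
gripper_width: 0.4
gripper_force: 0.0
```

```bash
python3 - <<'E'
from workcell import env,cams
from h import *
f=cams.grab_frame("scene");c=f["color"];H=cv2.cvtColor(c,cv2.COLOR_BGR2HSV)
cv2.imwrite("pics/k.png",cv2.resize(c[200:270,240:310],(560,560),interpolation=cv2.INTER_CUBIC))
m=cv2.inRange(H,(11,110,110),(28,255,255))[228:248,265:292];M=cv2.findNonZero(m);print(len(M),M.reshape(-1,2).mean(0)+[265,228],cv2.boundingRect(M))
# column brightness at tip: finger/table transition
for u in(275,277,279,281): print(u,c[222:242,u].sum(1)//3)
E
```

```text
21 [277.42857143 236.9047619 ] (9, 7, 8, 4)
275 [46 47 48 47 45 48 48 48 57 69 76 79 79 80 81 85 75 59 47 35]
277 [32 34 38 36 33 40 37 31 39 41 36 37 44 49 72 86 88 79 59 45]
279 [ 25  18  26  18  22  23  27  24  21  21  20  26  39  69  96 102  88  70
  59  47]
281 [45 41 43 42 46 44 45 41 43 37 42 40 45 65 83 84 74 64 58 62]
```

{"method": "step_arm", "body": {"linear": [[0,0,0.004],[0,0,0.01],[0,0,0.01]], "turn": [0,0,0]}}

```text
time_s: 7.3
ee_pos: [467.6, -229.2, 30.7]
ee_rot: [180.0, -0.0, 159.4]
force: [0.8, -0.6, -0.1]
gripper_width: 0.7
gripper_force: 0.0
```

{"method": "step_arm", "body": {"linear": [[0,0,0.004],[0,0,0.01],[0,0,0.01]], "turn": [0,0,0]}}

```text
time_s: 7.68
ee_pos: [467.6, -229.2, 27.7]
ee_rot: [180.0, -0.0, 159.4]
force: [0.1, 0.4, 0.4]
gripper_width: 0.4
gripper_force: 0.0
```

```bash
python3 - <<'E'
from workcell import env,cams
from h import *
s=env.state();print(s["force"],s["torque"],s["effort"])
f=cams.grab_frame("scene");c=f["color"];H=cv2.cvtColor(c,cv2.COLOR_BGR2HSV)
cv2.imwrite("pics/l.png",cv2.resize(c[200:270,240:310],(560,560),interpolation=cv2.INTER_CUBIC))
m=cv2.inRange(H,(11,110,110),(28,255,255))[228:248,265:292];M=cv2.findNonZero(m);print(len(M),M.reshape(-1,2).mean(0)+[265,228],cv2.boundingRect(M))
for u in(275,277,279,281): print(u,c[222:244,u].sum(1)//3)
E
```

```text
[0.12782728 0.43014896 0.39537681] [ 0.00703256  0.03111677 -0.03963922] [-1.35385810e-03 -3.94639456e+01 -1.74293572e+01 -3.33453028e-02
  6.31117774e-02 -2.56370583e-05]
2 [274.  236.5] (9, 8, 1, 2)
275 [44 45 42 46 44 44 51 49 52 50 54 56 64 68 70 74 73 60 40 39 40 31]
277 [33 35 42 31 42 32 39 38 39 35 36 38 40 41 39 51 62 64 61 44 30 37]
279 [32 16 18 29 23 23 25 27 15 22 15 24 22 23 25 34 60 66 57 42 45 52]
281 [43 46 49 43 40 39 42 40 41 37 40 39 38 35 41 49 61 63 63 60 57 56]
```

{"method": "step_arm", "body": {"linear": [[0,0,0.004],[0,0,0.01],[0,0,0.01]], "turn": [0,0,0]}}

```text
time_s: 8.1
ee_pos: [467.5, -229.2, 24.6]
ee_rot: [180.0, -0.0, 159.4]
force: [0.0, 0.2, 0.3]
gripper_width: 0.6
gripper_force: 0.0
```

{"method": "step_arm", "body": {"linear": [[0,0,0.004],[0,0,0.01],[0,0,0.01]], "turn": [0,0,0]}}

```text
time_s: 8.48
ee_pos: [467.5, -229.2, 21.6]
ee_rot: [180.0, -0.0, 159.4]
force: [0.5, 0.2, 0.1]
gripper_width: 0.4
gripper_force: 0.0
```

```bash
python3 - <<'E'
from workcell import env,cams
from h import *
s=env.state();print(s["force"],s["torque"],s["effort"])
f=cams.grab_frame("scene");c=f["color"]
cv2.imwrite("pics/m.png",cv2.resize(c[200:270,240:310],(560,560),interpolation=cv2.INTER_CUBIC))
E
```

```text
[0.52019162 0.22604585 0.08064881] [ 0.02067858 -0.00535912  0.02034038] [-1.06017869e-03 -3.96228576e+01 -1.71719331e+01 -3.29678971e-02
  6.30367803e-02 -2.02841903e-05]
```

View pics/m.png

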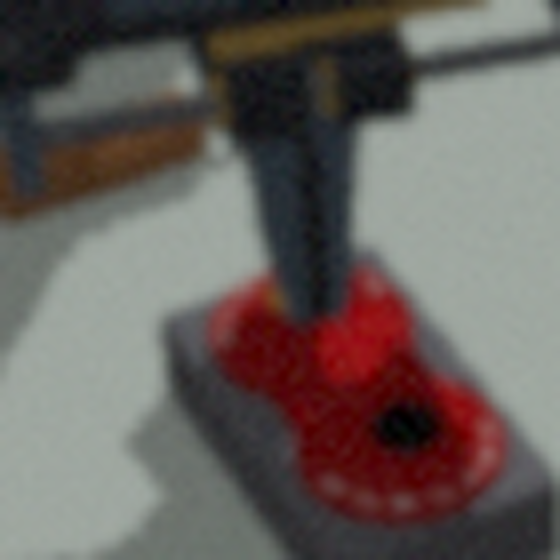

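The finger now covers the cap, with only a sliver of brass showing at its left. Its shadow almost meets the tip, so contact is near. The tip looks about 3 mm right of the cap, which is within tolerance.

{"method": "step_arm", "body": {"linear": [[0,0,0.003],[0,0,0.007],[0,0,0.007]], "turn": [0,0,0]}}

```text
time_s: 8.9
ee_pos: [467.8, -229.3, 20.0]
ee_rot: [180.0, 0.0, 159.4]
force: [-0.6, 0.8, 4.1]
gripper_width: 0.5
gripper_force: 1.9
```

Contact at about 4 N, at TCP z of about 20–21. The cap travels at most 9 mm from here.

{"method": "step_arm", "body": {"linear": [[0,0,0.004],[0,0,0.008],[0,0,0.012],[0,0,0.016],[0,0,0.016]], "turn": [0,0,0,0,0]}}

```text
time_s: 9.52
ee_pos: [467.8, -229.3, 14.7]
ee_rot: [180.0, 0.0, 159.4]
force: [0.2, -0.1, 1.7]
gripper_width: 0.7
gripper_force: 1.1
```

{"method": "step_arm", "body": {"linear": [[0,0,0.003],[0,0,0.006],[0,0,0.006]], "turn": [0,0,0]}}

```text
time_s: 9.9
ee_pos: [467.8, -229.3, 13.1]
ee_rot: [180.0, 0.0, 159.4]
force: [0.5, 0.4, 2.5]
gripper_width: 0.4
gripper_force: 1.4
```

{"method": "step_arm", "body": {"linear": [[0,0,0.002],[0,0,0.003],[0,0,0.003]], "turn": [0,0,0]}}

```text
time_s: 10.28
ee_pos: [467.8, -229.4, 12.9]
ee_rot: [180.0, 0.0, 159.4]
force: [-1.3, 0.5, 9.3]
gripper_width: 0.4
gripper_force: 4.3
```

The force rose to 9 N with no further travel, so the cap is home. Now I'll withdraw straight up.

{"method": "step_arm", "body": {"linear": [[0,0,-0.01],[0,0,-0.05],[0,0,-0.15],[0,0,-0.3],[0,0,-0.45],[0,0,-0.45],[0,0,-0.45],[0,0,-0.45]], "turn": [0,0,0,0,0,0,0,0]}}

```text
time_s: 11.28
ee_pos: [466.7, -228.8, 145.9]
ee_rot: [180.0, -0.2, 159.4]
force: [0.5, 0.8, 0.0]
gripper_width: 0.6
gripper_force: 0.0
```

```bash
python3 - <<'E'
from workcell import env,cams
from h import *
print(env.state()["force"],env.state()["ee_pos"])
f=cams.grab_frame("scene");x,y=255,222;c=f["color"][y:y+60,x:x+60];H=cv2.cvtColor(c,cv2.COLOR_BGR2HSV)
for k,m in {"brass":cv2.inRange(H,(11,110,110),(28,255,255)),"black":cv2.inRange(c,(0,0,0),(45,45,45))}.items():
    n,_,st,ce=cv2.connectedComponentsWithStats(m)
    for i in range(1,n):
        if st[i,4]>12:print(k,st[i],ce[i]+(x,y))
E
```

```text
[0.49289385 0.84828315 0.0247142 ] [ 466.73436611 -228.80494166  145.90634994]
brass [19 14  9  7 48] [277.66666667 238.75      ]
black [33 29  6  5 26] [290.34615385 253.15384615]
```

The brass cap dropped 2.9 px, which is about 8.4 mm. The black cap and the block haven't moved.

```bash
python3 -c "
from workcell import env
print(env.job_done())"
```

```text
the job is handed in; nothing more can be done
None
```

I pressed the dark red piece's brass cap home, about 8.4 mm down by camera and stopped hard at about 9 N. The red block and its black cap did not move in the camera check, the arm is withdrawn clear, and the job is handed in; no verdict came back.

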